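# Snap the ward's emergency lantern onto its D-ring

## Robot

A 6-joint arm with a two-finger parallel gripper is mounted at the origin on the work surface. World frame = base frame: x ahead of the robot, y to its left, z up, the work surface at z = 0. Lengths are in mm, angles in rad, forces in N, time in s.
With the tool pointing down it reaches from about 400 to 925 mm from the base axis. Payload 12.5 kg.
Tool frame: the origin (TCP) lies at the very end of the fingers, on their centre line; the grasp point (between the pads) lies 19 mm behind it; z points along the fingers, x is the direction in which the jaws open and shut, and the axes are right-handed (so a half turn about z gives the same grasp; the last joint's range is limited). The gripper opens to 95 mm and grips with 3 to 60 N. Pads are 20 mm wide; open, the fingers measure 119 mm over their backs; the gripper's body (75 mm by 180 mm) begins 59 mm behind the grasp point.
Start: joints at [-1.382, 0.491, 1.559, -0, 1.092, -0.106], TCP at [181.616, -598.049, 214.661] pointing down, gripper open.
Joint ranges: [-3.1, 3.1], [-0.84, 2.19], [0.05, 2.79], [-1.13, 4.28], [0.06, 2.93], [-2.69, 2.69]. Speed limits (rad/s): [2.22, 2.22, 2.79, 3.14, 3.14, 3.14].

## Interface

Orientations are given as [roll, pitch, yaw] about the fixed x, y, z axes, in that order (R = Rz(yaw) Ry(pitch) Rx(roll)).
In Python, from cell import env gives the robot as it stands.
- The arm moves only by the tool arm_command, never from a script. Its argument "motion" is one flat list of numbers, 7 for each row, row after row: the opening, from -1 (shut) to 1 (fully open), then the shift along the tool's x, y, z in mm, then the turn, a rotation vector about the tool's x, y, z in degrees. In form: [fingers, dx, dy, dz, rx, ry, rz, fingers, dx, dy, dz, rx, ry, rz, ...]. A call has 1 to 20 rows; each row is the pose to reach, as a shift and turn from the pose commanded when the call began, along the tool's axes at that moment; what a row does not reach only later rows make up. A row lasts 1/10 s, in which the tool goes at most 50 mm and 8.59 degrees, less where a joint would pass 70% of its speed; a pose out of reach is approached as far as the arm can. A call with a gripper value outside its range is refused whole. The fingers move at their own pace and stop on an object; the grip force is fixed at half the most. Time passes only in rows, so rows that repeat a pose let the fingers close. It gives the time, the measured TCP pose, the force and the opening at its end, in the units of the state.
- env.state(): the state, without advancing time (a new reading comes with each control period).
- env.read_camera(name): name is "side" or "top"; returns (picture, depth): 420x560x3 uint8, red, green, blue; 420x560 float32, mm along the optical axis (not along the pixel's ray), 0 where there is no reading.
- env.calibration(name): a dict with "fx", "fy", "cx", "cy" (pixels), "cam_to_world" (4x4, takes a point from camera to world coordinates). Camera axes: x right, y down, z forward; pixel columns grow to the right and rows downward; lengths in mm; the calibration is good to about 2 mm. A picture is of the moment at which its call begins. calibration takes no time and is no camera call.
- env.job_done(): hands the job in, once; it reports no verdict.
Trained networks look in the newest picture that a camera, given by its name, has taken for a name from the list of things; names that differ only in an ending like _2 or _b are one class to them, and where a whole thing is asked for, a point or a joint stands for the part that bears it (a point fixed in the world has none). Each returns a list of dicts, best first, with "confidence" (0 to 1); they miss things now and then, are a little off and sometimes report something else, mostly with a low value. They report only what shows in the picture. A call takes as long as a camera call.
- env.recognise(camera, label): "location" ([column, row] in pixels, amid what is visible of it).
- env.silhouettes(camera, label): "region" (420x560 bool, what is visible of it) and "location" ([column, row] in pixels, amid what is visible of it).
- env.spot_point(camera, label): "location" ([column, row] in pixels: a listed point, or the origin of a listed thing).
The state is a dict: "t": time; "joints": joint angles; "qvel": joint speeds; "tau": joint torques, N m; "eef_pos": TCP position; "tcp_rot": TCP orientation; "ft_force": force on the tool from outside, world axes, zero at the start; "moment": the same for the moment, N m; "opening": opening from 0.0 (shut) to 1.0 (fully open).
Only numpy, scipy, OpenCV 4.12 (cv2) and the standard library are available. Lean on these libraries where they do the work, as an engineer would, in place of code of your own. Each camera call takes 0.05 s, during which the arm holds its last target.

## Task

Take the emergency lantern by the tab above its snap hook and hang it on the bracket's D-ring: bring the ring's front bar under the hook's sprung gate and press the hook down on the bar, gently, until the gate swings in and snaps shut behind the bar. Then tug the hook lightly upward, so that the bar bears on the shut gate and you know it holds, lower it again and let the lantern hang still and free of the desk. Never push or pull hard on the ring, and leave the radio, the tray and the mug where they stand.

Things in the scene. Friction and masses are not known exactly. Their poses are not given: they have to be found in the camera images.
- lantern: Loose grey lantern standing upright, 0.2 to 0.4 kg. Origin: centre of its underside; z up, x from the hook's shank to its nose, y across the hook. Round body 60 mm in diameter, 65 mm tall. Above it a flat steel loop-shaped hook, 12 mm thick in y: shank at x -28 to -20 mm; bow (roof) on top, underside nominally at z 133; nose hanging from the bow at x 7 to 13 down to nominally z 97.
- mouth_nominal (a point): Point fixed in the lantern's frame at x 0, y 0, z 102 mm: where the gate's centre line passes if the hook is at its nominal height. The hook's stem is screwed in by an unknown amount, so the real hook (gate, nose, bow and tab together) sits up to 5 mm higher or lower than nominal: this must be felt. It does not move under working loads. Axes as the lantern's.
- grip_nominal (a point): Fixed in the lantern's frame at z 160 mm: nominal middle of the black grip tab above the bow, 24 mm in x, 12 mm thick in y, nominally z 141 to 177 (the real tab up to 5 mm higher or lower). Pinch it across y from above. Fingertips 19 mm below this point stay at least 3 mm above the bar of a seated ring.
- gate (a joint): Gate angle in rad: 0 shut, grows as it swings up into the loop, at most 1.35. Round steel finger 5 mm thick closing the loop's mouth (x -20 to 7) from below: hinged at the shank (x -19, nominal z 102), 27.5 mm long, level, tip at the nose. A spring (0.03 N m shut, 0.03 N m/rad more) shuts it; it cannot go below 0. A bar pressed up on it near x 0 opens it with 1 to 4 N.
- ring_bar (a point): Middle of the D-ring's straight front bar, on its centre line, about 170 mm above the desk. x points level into the ring to the post, y along the bar, z up. Round steel 8 mm thick; the bar is 56 mm free between the side legs. The ring's root is on a stiff sprung hinge: the front bar gives about 0.06 mm per N up or down.
- dring: The level, smooth steel D-ring, its hole about 65 mm deep in x. Origin: its hinge at the post, 76 mm behind the bar's centre line; axes as of ring_bar. The bar goes into the hook from +x, in the 32 mm between nose and lantern body, then up past the gate. With it at hook x 0 the gate drops shut under it 21 to 25 mm above the gate's axis; near the nose sooner, near the shank maybe never.
- bracket: Fixed bracket. Origin on the desk 8 mm behind the point straight below the ring's front bar; x from bar to post, z up. Post 34 mm wide at x 74 to 94 mm, its top at most 177 mm high; base plate 110 by 110 by 10 mm at x 45 to 155. A bar at the top of the loop (on the roof) is 27 mm above the gate's axis; on the shut gate, after lifting the hook, 6.5 mm.
- radio: Bystander: black hand-held radio standing upright, 34 by 56 by 105 mm, with a stub aerial to 175 mm. Origin: centre of its underside.
- tray: Bystander: open desk tray 90 by 180 by 40 mm. Origin: centre of its underside.
- mug: Bystander: white mug 80 mm in diameter, 95 mm high, handle at its +y side. Origin: centre of its underside.

How it is judged:
By the outcome, as a careful person would: the job done as asked, in the order asked, and still so for the second after the job is handed in, with the robot touching nothing.
It also fails if it takes over 67 s, if anything falls off the work surface, if the arm or the gripper's body presses on something with over 40 N, if the wrist force passes 120 N, or if a joint passes its speed limit or range.

## Working session

There is one attempt and no reset: what is moved stays moved. The work goes in short steps, Python scripts to look and compute and a tool call to move; the robot and the scene stay as the last step left them, time stands still between calls to the robot, and variables do not carry over. Pictures are saved under pics/ and viewed, and the job is handed in when it is done.

Besides the shell and the picture viewer there is one more tool, called as name(argument=value, ...) on one line, values as JSON. arm_command: Moves the arm, as the interface text tells. Its arguments: {"type":"object","properties":{"motion":{"type":"array","items":{"type":"number"}}},"required":["motion"]}

```bash
ls; mkdir -p pics
cat > h.py <<'E'
import numpy as np, cv2
from cell import env
def snap(cam,fn):
    p,d=env.read_camera(cam); cv2.imwrite('pics/'+fn,p[:,:,::-1]); np.save('pics/'+fn[:-4]+'_d.npy',d); return p,d
def unproj(cam,u,v,z):
    c=env.calibration(cam); T=np.array(c['cam_to_world'])
    q=np.array([(u-c['cx'])/c['fx']*z,(v-c['cy'])/c['fy']*z,z,1]) if np.isscalar(u) else np.stack([(u-c['cx'])/c['fx']*z,(v-c['cy'])/c['fy']*z,z,np.ones_like(z)],0)
    return (T@q)[:3]
def proj(cam,P):
    c=env.calibration(cam); T=np.linalg.inv(np.array(c['cam_to_world'])); q=T@np.append(P,1)
    return np.array([c['fx']*q[0]/q[2]+c['cx'],c['fy']*q[1]/q[2]+c['cy'],q[2]])
E
python3 - <<'E'
from h import *
np.set_printoptions(suppress=True,precision=2)
for c in('side','top'):
    p,d=snap(c,c+'0.png'); k=env.calibration(c);print(c,k['fx'],k['cx'],k['cy'],np.array(k['cam_to_world']))
    for l in('lantern','mouth_nominal','grip_nominal','ring_bar','dring','bracket','radio','tray','mug'):
        r=env.spot_point(c,l)
        print(l,[(np.round(x['location'],1),round(x['confidence'],2)) for x in r[:2]])
s=env.state();print(s['t'],s['eef_pos'],s['tcp_rot'],s['ft_force'],s['opening'])
E
```

```text
pics
side 380.8781740838299 278.895551292077 212.28765844374593 [[ -0.97  -0.17   0.17 409.17]
 [ -0.25   0.69  -0.68 779.68]
 [  0.    -0.7   -0.71 918.37]
 [  0.     0.     0.     1.  ]]
lantern [(array([309.6, 279.1]), 0.88)]
mouth_nominal [(array([309.7, 262.6]), 0.72)]
grip_nominal [(array([313.3, 245. ]), 0.6)]
ring_bar [(array([294.1, 177.4]), 0.62)]
dring [(array([267.1, 176.5]), 0.64)]
bracket [(array([295.5, 215.9]), 0.58), (array([292.7, 177.6]), 0.48)]
radio [(array([234.5, 347.8]), 0.86)]
tray [(array([228.8, 276.7]), 0.86), (array([296.3, 219. ]), 0.38)]
mug [(array([328.8, 168.9]), 0.59)]
top 425.38140503632195 277.6993646860204 214.01330482211665 [[   0.     -0.99    0.16  444.86]
 [  -1.     -0.01   -0.02   13.37]
 [   0.02   -0.16   -0.99 1077.14]
 [   0.      0.      0.      1.  ]]
lantern [(array([216.5, 265.8]), 0.69)]
mouth_nominal []
grip_nominal [(array([207.8, 263.8]), 0.85)]
ring_bar [(array([321., 218.]), 0.73)]
dring [(array([317. , 184.8]), 0.9)]
bracket []
radio [(array([122.2, 209. ]), 0.72)]
tray [(array([198.4, 175.7]), 0.78)]
mug [(array([438.1, 253.8]), 0.73)]
1.0 [ 181.62 -598.06  214.67] [ 3.14 -0.   -1.28] [0.27 0.04 0.02] 1.0004375908825387
```

View pics/side0.png

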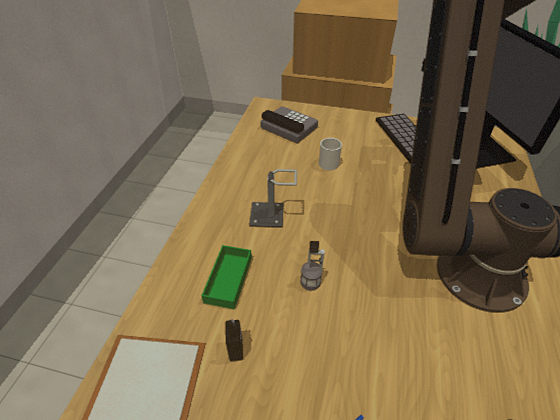

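View pics/top0.png

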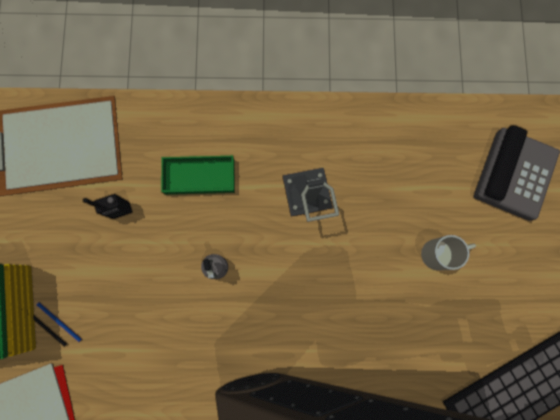

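The side view shows the lantern at (312,275) with its black tab at (314,246), and the D-ring at (285,178) on its post. In the top view the lantern is at (215,266) and the ring's front bar at about (322,217). I'll zoom in and use depth.

Run:
```python
from h import *
a=cv2.imread('pics/side0.png');b=cv2.imread('pics/top0.png')
cs=[a[230:300,280:350],a[155:235,240:320],b[235:295,185:245],b[160:240,275:355]]
out=np.zeros((600,800,3),np.uint8)
for i,c in enumerate(cs):
    c=cv2.resize(c,(300,300),interpolation=cv2.INTER_CUBIC); out[300*(i//2):300*(i//2)+300,400*(i%2):400*(i%2)+300]=c
cv2.imwrite('pics/crops0.png',out)
```

```text
(no output)
```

View pics/crops0.png

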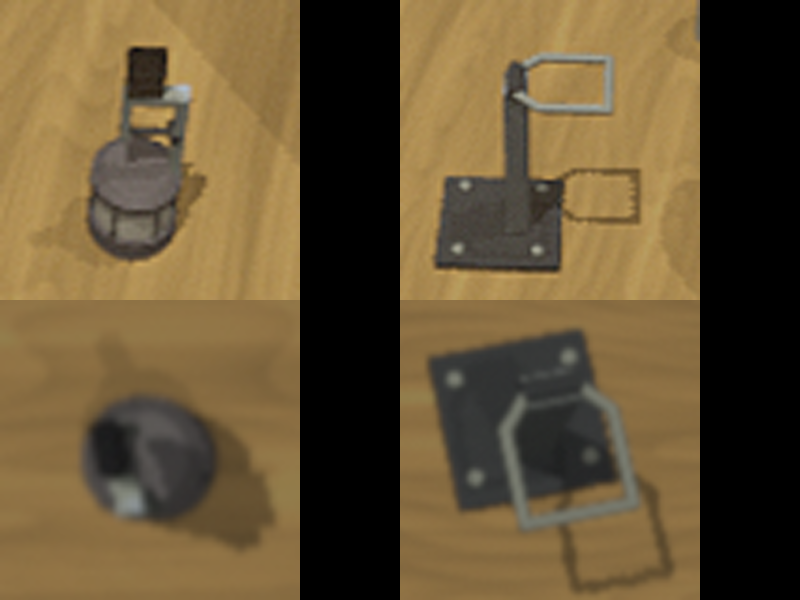

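Run:
```python
from h import *
np.set_printoptions(suppress=True,precision=1,linewidth=150)
def cloud(cam,u0,u1,v0,v1):
    d=np.load(f'pics/{cam}0_d.npy'); im=cv2.imread(f'pics/{cam}0.png')
    v,u=np.mgrid[v0:v1,u0:u1]; u=u.ravel();v=v.ravel();z=d[v,u]; m=z>0
    return unproj(cam,u[m].astype(float),v[m].astype(float),z[m].astype(float)).T,im[v[m],u[m]],u[m],v[m]
for cam,b in(('side',(285,345,232,300)),('top',(190,240,240,290))):
    P,c,u,v=cloud(cam,*b)
    print(cam,'desk z',np.median(P[P[:,2]<15,2]))
    for lo,hi in((60,72),(72,130),(130,142),(145,172),(172,190)):
        m=(P[:,2]>lo)&(P[:,2]<hi)
        if m.sum(): print(lo,hi,m.sum(),P[m].mean(0),P[m].min(0),P[m].max(0))
    m=(P[:,2]>75)&(P[:,2]<140)
    for p,q in zip(P[m],np.c_[u[m],v[m]]): print(p,q,end=';')
    print()
```

```text
side desk z -0.9016575636770767
60 72 250 [477.  151.9  63.5] [449.5 122.2  60.1] [505.7 178.5  71.5]
72 130 85 [463.8 149.2 104.6] [449.  139.3  73.8] [490.7 157.1 129.7]
130 142 57 [467.  148.9 137.5] [449.8 137.1 131. ] [490.4 156.8 141.7]
145 172 64 [476.2 153.3 158.5] [464.9 148.1 145.3] [487.9 157.5 171.3]
172 190 43 [477.5 149.6 175.3] [465.8 142.2 172.3] [489.4 157.2 178.4]
[490.4 146.3 138.5] [308 250];[465.  140.2 138.8] [318 250];[460.  137.1 136.7] [320 250];[454.8 137.8 139. ] [322 250];[489.8 149.9 138.8] [308 251];[464.4 143.1 138.3] [318 251];[459.3 141.6 138.1] [320 251];[456.7 141.7 139. ] [321 251];[454.2 141.6 139.6] [322 251];[489.3 152.1 137.5] [308 252];[463.7 147.7 139.9] [318 252];[461.3 146.1 138.8] [319 252];[458.7 145.5 138.9] [320 252];[456.2 144.9 138.9] [321 252];[451.1 143.7 139. ] [323 252];[488.5 156.1 138.3] [308 253];[486.  155.3 138.2] [309 253];[483.5 154.7 138.2] [310 253];[480.8 155.1 139.5] [311 253];[475.9 152.4 137.8] [313 253];[473.4 152.  138. ] [314 253];[465.7 151.1 139.4] [317 253];[463.2 150.4 139.3] [318 253];[460.7 148.9 138.1] [319 
[... 4159 characters left out ...]
[214 273];[462.2 136.8 102.1] [215 273];[459.4 137.3 132.6] [213 274];[459.8 138.2 108.5] [214 274];[459.9 136.2 106.4] [215 274];[457.2 138.5 139.2] [212 275];[457.3 137.1 133.8] [213 275];[457.4 136.5 121. ] [214 275];[457.7 136.5 104. ] [215 275];[458.  137.   81.4] [216 275];[455.2 136.4 121.7] [214 276];[455.4 136.  107.5] [215 276];[455.6 136.1  88.4] [216 276];[452.8 147.  139.6] [208 277];[453.  135.6 127.4] [214 277];[453.2 135.6 109.7] [215 277];[453.3 135.4  93.8] [216 277];[450.7 144.7 139.9] [209 278];[450.7 142.6 139.4] [210 278];[450.8 142.1 127.1] [211 278];[450.9 141.6 114.5] [212 278];[451.  141.  102.7] [213 278];[451.1 140.9  85.9] [214 278];[451.2 139.9  75.6] [215 278];
```

Run:
```python
from h import *
np.set_printoptions(suppress=True,precision=1,linewidth=150)
def cloud(cam,u0,u1,v0,v1):
    d=np.load(f'pics/{cam}0_d.npy')
    v,u=np.mgrid[v0:v1,u0:u1]; u=u.ravel();v=v.ravel();z=d[v,u]; m=z>0
    return unproj(cam,u[m].astype(float),v[m].astype(float),z[m].astype(float)).T,u[m],v[m]
for cam,b in(('side',(262,305,160,190)),('top',(290,350,175,225))):
    P,u,v=cloud(cam,*b)
    m=(P[:,2]>155)&(P[:,2]<190); P=P[m]; u=u[m]; v=v[m]
    print(cam,m.sum(),P.mean(0),P.min(0),P.max(0),'z',np.percentile(P[:,2],[5,25,50,75,95]))
    for p,q in zip(P,np.c_[u,v]): print(p,q,end=';')
    print()
```

```text
side 234 [620.8 -86.3 170.9] [ 570.7 -131.   156.2] [666.9 -51.8 178.2] z [165.1 169.3 171.3 173.  175.7]
[ 641.7 -116.2  175.4] [277 169];[ 639.2 -118.6  174. ] [278 169];[ 636.6 -121.2  172.5] [279 169];[ 633.  -119.5  174.5] [280 169];[ 630.5 -122.4  172.8] [281 169];[ 628.5 -127.5  169.2] [282 169];[ 624.4 -123.6  173.1] [283 169];[ 621.5 -125.   172.5] [284 169];[ 618.8 -126.8  171.7] [285 169];[ 615.7 -127.5  171.7] [286 169];[ 647.2 -112.5  173.2] [275 170];[ 644.7 -115.1  171.8] [276 170];[ 642.  -117.3  170.5] [277 170];[ 638.3 -115.3  172.8] [278 170];[ 636.2 -119.4  170. ] [279 170];[ 632.7 -118.5  171.4] [280 170];[ 630.  -120.6  170.3] [281 170];[ 627.1 -121.6  170.1] [282 170];[ 624.1 -122.7  169.9] [283 170];[ 621.3 -124.2  169.2] [284 170];[ 617.9 -123.3  170.6] [285 170];[ 614.4 -121.8  172.5] [286 170];[ 611.7 -124.   171.3] [287 170];[ 608.3 -123.1  172.7] [288 170];[ 605.1 -122.8  173.6] [289 170];[ 602.5 -125.5  171.9] [290 170];[ 599.4 -125.6  172.5] [291 170];[ 596.5 -127.   172. ] [292 170];[ 593.9 -129.8  170.3] [293 170];[ 589.7 -124.8  175. ] [294 170];[ 58
[... 22121 characters left out ...]
[314 219];[576.4 -83.  178.1] [315 219];[576.9 -85.5 174.7] [316 219];[576.6 -87.4 176.8] [317 219];[576.9 -89.8 174.9] [318 219];[577.6 -92.4 170.7] [319 219];[577.  -94.2 174.4] [320 219];[577.1 -96.3 174.3] [321 219];[575.3 -64.4 169.5] [306 220];[574.3 -65.9 177.1] [307 220];[574.5 -68.3 175.2] [308 220];[574.4 -70.3 176.4] [309 220];[574.5 -72.5 176.1] [310 220];[574.4 -74.6 176.7] [311 220];[574.7 -76.9 174.5] [312 220];[575.1 -79.3 172.3] [313 220];[574.5 -81.1 176. ] [314 220];[574.7 -83.3 175.1] [315 220];[575.3 -85.9 171.1] [316 220];[572.6 -66.3 173.3] [307 221];[572.8 -68.5 172.3] [308 221];[572.4 -70.4 175. ] [309 221];[572.7 -72.7 173.1] [310 221];[573.1 -75.2 170.3] [311 221];
```

```bash
cat > fit.py <<'E'
from h import *
np.set_printoptions(suppress=True,precision=2,linewidth=150)
def cloud(cam,tag,u0,u1,v0,v1):
    d=np.load(f'pics/{cam}{tag}_d.npy')
    v,u=np.mgrid[v0:v1,u0:u1]; u=u.ravel();v=v.ravel();z=d[v,u]; m=z>0
    return unproj(cam,u[m].astype(float),v[m].astype(float),z[m].astype(float)).T
if __name__=='__main__':
  for cam,b in(('side',(262,305,160,190)),('top',(290,350,175,225))):
    P=cloud(cam,'0',*b); P=P[(P[:,2]>162)&(P[:,2]<190)]
    # initial bar line
    c=np.array([579.,-97.]);yaw=0.2
    for it in range(8):
        ex=np.array([np.cos(yaw),np.sin(yaw)]);ey=np.array([-ex[1],ex[0]])
        l=(P[:,:2]-c)@np.c_[ex,ey]
        m=(abs(l[:,0])<7)&(abs(l[:,1])<25)
        A=np.polyfit(l[m,1],l[m,0],1); yaw-=np.arctan(A[0]); c=c+ex*A[1]
        # centre along y by legs at 10<x<50
        k=(l[:,0]>10)&(l[:,0]<45)
        yl=l[k&(l[:,1]>0),1];yr=l[k&(l[:,1]<0),1]
        c=c+ey*(np.median(yl)+np.median(yr))/2
    print(cam,'bar mid',c,'yaw',np.degrees(yaw),'z bar surf',np.median(P[(abs((P[:,:2]-c)@ex)<7),2]),'legs at',np.median(yl),np.median(yr),
      'x extent',np.percentile(l[m,0],[2,98]),'legs slope deg',[np.degrees(np.arctan(np.polyfit(l[k&s,0],l[k&s,1],1)[0])) for s in(l[:,1]>0,l[:,1]<0)])
  for cam,b in(('side',(285,345,232,300)),('top',(190,240,240,290))):
    P=cloud(cam,'0',*b)
    T=P[(P[:,2]>57)&(P[:,2]<68)] # body top disc
    hull=cv2.convexHull(T[:,:2].astype(np.float32))[:,0]
    print(cam,'body top circle',cv2.minEnclosingCircle(hull),np.median(T[:,2]))
    T=P[P[:,2]>171]; r=cv2.minAreaRect(T[:,:2].astype(np.float32)); print('tab',T.mean(0),r,'z',np.percentile(T[:,2],[50,90]))
    T=P[(P[:,2]>75)&(P[:,2]<141)]; r=cv2.minAreaRect(T[:,:2].astype(np.float32)); print('hook',r)
    T=P[(P[:,2]>136)&(P[:,2]<141.9)];T=T[T[:,0]<463]; print('bow top z',np.median(T[:,2]))
E
python3 fit.py
```

```text
side bar mid [580.27 -97.25] yaw 12.528297113961953 z bar surf 171.349956221228 legs at 32.33031853399806 -32.330318534346155 x extent [-3.06  3.2 ] legs slope deg [np.float64(-1.0270422754543205), np.float64(-7.157754069608794)]
top bar mid [581.29 -98.83] yaw 11.842023567177115 z bar surf 174.58810773854162 legs at 31.898107093078654 -31.898107092937696 x extent [-3.4   3.88] legs slope deg [np.float64(-0.06990860392529308), np.float64(-0.490148216515908)]
side body top circle ((476.77471923828125, 149.37232971191406), 29.832489013671875) 63.15261767701884
tab [477.36 149.73 175.15] ((477.5724792480469, 149.7707061767578), (23.085514068603516, 11.441481590270996), 11.970175743103027) z [175.38 177.24]
hook ((469.93804931640625, 146.66160583496094), (41.3515510559082, 16.357608795166016), 7.513214588165283)
bow top z 139.04194063958073
top body top circle ((478.13671875, 147.26199340820312), 29.828798294067383) 63.74899662764096
tab [478.07 146.76 176.87] ((478.22772216796875, 146.94073486328125), (23.908658981323242, 11.508901596069336), 11.113306999206543) z [177.06 178.85]
hook ((471.1078186035156, 143.58309936523438), (40.71731948852539, 11.634896278381348), 7.551662921905518)
bow top z 140.6998613698754
```

```bash
cat > mv.py <<'E'
from h import *
from scipy.spatial.transform import Rotation as R
np.set_printoptions(suppress=True,precision=2,linewidth=150)
def rel(targets):
    s=env.state(); r=R.from_euler('xyz',s['tcp_rot']); p=np.array(s['eef_pos'])
    print('t %.2f'%s['t'],'pos',p,'rot deg',np.degrees(s['tcp_rot']),'F',np.array(s['ft_force']),'M',np.array(s['moment']),'open %.3f'%s['opening'],'j',np.round(s['joints'],2))
    for P,yaw in targets:
        rv=(r.inv()*R.from_euler('xyz',[np.pi,0,np.radians(yaw)])).as_rotvec(degrees=True)
        print(P,yaw,'->',r.inv().apply(np.array(P)-p),rv)
E
python3 -c "
from mv import *
rel([((480,-300,300),-78.3),((478,148,290),-78.3)])"
```

```text
t 1.00 pos [ 181.62 -598.06  214.67] rot deg [180.    -0.01 -73.11] F [0.27 0.04 0.02] M [-0.05 -0.    0.05] open 1.000 j [-1.38  0.49  1.56  0.    1.09 -0.11]
(480, -300, 300) -78.3 -> [-198.5  -372.11  -85.36] [ 0.   -0.01  5.19]
(478, 148, 290) -78.3 -> [-627.75 -500.36  -75.42] [ 0.   -0.01  5.19]
```

arm_command(motion=[1, -100, -186, -85, 0, 0, 2.5, 1, -150, -280, -85, 0, 0, 5.2, 1, -198, -372, -85, 0, 0, 5.2, 1, -198, -372, -85, 0, 0, 5.2, 1, -198, -372, -85, 0, 0, 5.2, 1, -198, -372, -85, 0, 0, 5.2, 1, -198, -372, -85, 0, 0, 5.2, 1, -198, -372, -85, 0, 0, 5.2, 1, -198, -372, -85, 0, 0, 5.2, 1, -628, -500, -75, 0, 0, 5.2, 1, -628, -500, -75, 0, 0, 5.2, 1, -628, -500, -75, 0, 0, 5.2, 1, -628, -500, -75, 0, 0, 5.2, 1, -628, -500, -75, 0, 0, 5.2, 1, -628, -500, -75, 0, 0, 5.2, 1, -628, -500, -75, 0, 0, 5.2, 1, -628, -500, -75, 0, 0, 5.2, 1, -628, -500, -75, 0, 0, 5.2, 1, -628, -500, -75, 0, 0, 5.2, 1, -628, -500, -75, 0, 0, 5.2])

```text
t: 3.0
eef_pos: [477.3, 149.0, 289.5]
tcp_rot: [3.141, -0.0, -1.364]
ft_force: [0.1, -0.4, 0.3]
opening: 1.005
```

```bash
python3 -c "
from mv import *
rel([((477.8,148.3,190),-78.4),((477.8,148.3,141),-78.4)])"
```

```text
t 3.00 pos [477.31 149.   289.52] rot deg [179.99  -0.02 -78.16] F [ 0.07 -0.43  0.34] M [0.01 0.06 0.01] open 1.005 j [ 0.17  0.24  1.75 -0.    1.15  1.53]
(477.8, 148.3, 190) -78.4 -> [ 0.76 -0.36 99.52] [ 0.01 -0.02  0.24]
(477.8, 148.3, 141) -78.4 -> [  0.74  -0.37 148.52] [ 0.01 -0.02  0.24]
```

arm_command(motion=[1, 0.7, -0.4, 50, 0, 0, 0.2, 1, 0.7, -0.4, 95, 0, 0, 0.2, 1, 0.7, -0.4, 125, 0, 0, 0.2, 0.2, 0.7, -0.4, 142, 0, 0, 0.2, -0.3, 0.7, -0.4, 147.5, 0, 0, 0.2, -0.5, 0.7, -0.4, 147.5, 0, 0, 0.2, -1, 0.7, -0.4, 147.5, 0, 0, 0.2, -1, 0.7, -0.4, 147.5, 0, 0, 0.2, -1, 0.7, -0.4, 147.5, 0, 0, 0.2, -1, 0.7, -0.4, 147.5, 0, 0, 0.2, -1, 0.7, -0.4, 147.5, 0, 0, 0.2, -1, 0.7, -0.4, 147.5, 0, 0, 0.2, -1, 0.7, -0.4, 147.5, 0, 0, 0.2, -1, 0.7, -0.4, 147.5, 0, 0, 0.2])

```text
t: 4.4
eef_pos: [478.1, 147.5, 142.1]
tcp_rot: [3.142, -0.0, -1.37]
ft_force: [0.4, -0.9, 0.4]
opening: 0.135
```

```bash
python3 -c "
from mv import *
p,d=snap('side','side1.png');p2,d2=snap('top','top1.png')
rel([((477.8,148.3,252),-78.4)])
a=cv2.resize(p[200:310,260:370],(400,400),interpolation=2);b=cv2.resize(p2[215:315,160:260],(400,400),interpolation=2)
cv2.imwrite('pics/c1.png',np.hstack([a,b])[:,:,::-1])"
```

```text
t 4.50 pos [478.07 147.49 142.02] rot deg [179.99  -0.01 -78.51] F [-0.62 -0.31 -0.85] M [-0.14  0.03  0.05] open 0.127 j [ 0.17  0.41  1.94 -0.    0.79  1.54]
(477.8, 148.3, 252) -78.4 -> [  -0.83    0.13 -109.98] [ 0.01 -0.01 -0.11]
```

View pics/c1.png

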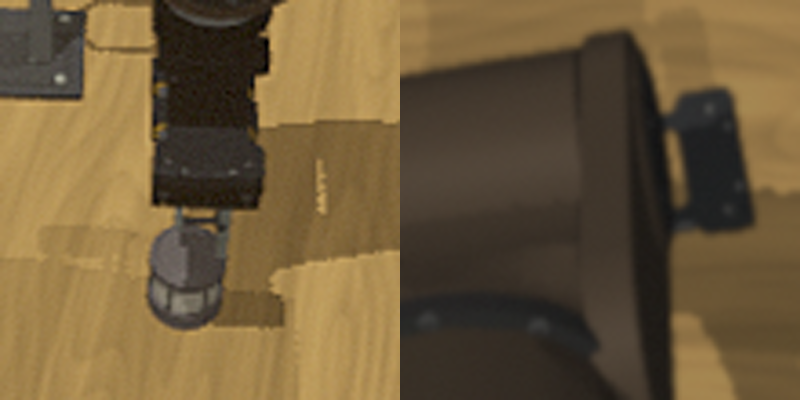

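```bash
python3 -c "
from mv import *
rel([((478.1,147.5,231.5),-78.4),((512.3,-112.6,231.5),-78)])"
```

```text
t 4.50 pos [478.07 147.49 142.02] rot deg [179.99  -0.01 -78.51] F [-0.62 -0.31 -0.85] M [-0.14  0.03  0.05] open 0.127 j [ 0.17  0.41  1.94 -0.    0.79  1.54]
(478.1, 147.5, 231.5) -78.4 -> [  0.01  -0.01 -89.48] [ 0.01 -0.01 -0.11]
(512.3, -112.6, 231.5) -78 -> [261.71  18.3  -89.43] [ 0.01 -0.01 -0.51]
```

arm_command(motion=[-1, 0, 0, -5, 0, 0, 0, -1, 0, 0, -20, 0, 0, 0, -1, 0, 0, -45, 0, 0, 0, -1, 0, 0, -70, 0, 0, 0, -1, 0, 0, -85, 0, 0, 0, -1, 10, 0.7, -89.5, 0, 0, 0, -1, 30, 2, -89.5, 0, 0, 0, -1, 60, 4, -89.5, 0, 0, -0.2, -1, 95, 6, -89.5, 0, 0, -0.5, -1, 130, 9, -89.5, 0, 0, -0.5, -1, 165, 11.5, -89.5, 0, 0, -0.5, -1, 200, 14, -89.5, 0, 0, -0.5, -1, 230, 16, -89.5, 0, 0, -0.5, -1, 250, 17.5, -89.5, 0, 0, -0.5, -1, 259, 18, -89.5, 0, 0, -0.5, -1, 261.7, 18.3, -89.5, 0, 0, -0.5, -1, 261.7, 18.3, -89.5, 0, 0, -0.5, -1, 261.7, 18.3, -89.5, 0, 0, -0.5])

```text
t: 6.3
eef_pos: [512.1, -111.8, 231.5]
tcp_rot: [3.141, 0.0, -1.361]
ft_force: [-0.1, 0.1, -2.3]
opening: 0.127
```

```bash
python3 -c "
from mv import *
p,d=snap('side','side2.png');p2,d2=snap('top','top2.png')
rel([((580.8,-98,231.5),-78)])
a=cv2.resize(p[130:250,230:350],(400,400),interpolation=2);b=cv2.resize(p2[155:275,270:390],(400,400),interpolation=2)
cv2.imwrite('pics/c2.png',np.hstack([a,b])[:,:,::-1])"
```

```text
t 6.40 pos [ 512.25 -111.77  231.66] rot deg [-180.     -0.    -77.94] F [-0.04 -0.15 -2.93] M [ 0.04 -0.01  0.05] open 0.126 j [-0.34  0.33  1.78 -0.    1.03  1.02]
(580.8, -98, 231.5) -78 -> [  0.85 -69.91   0.16] [-0.   -0.    0.06]
```

View pics/c2.png

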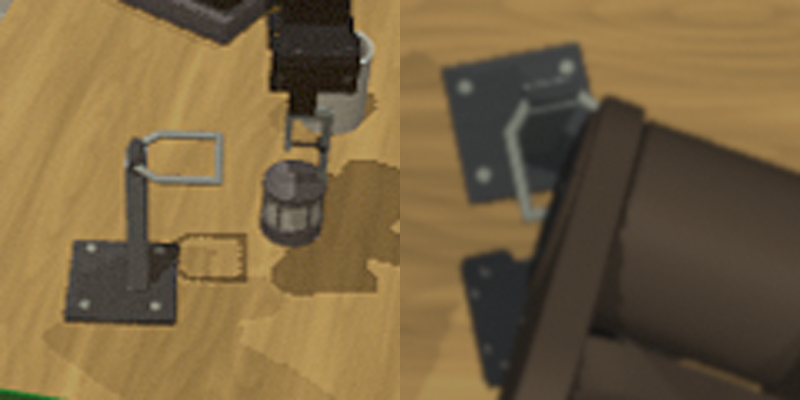

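The lantern hangs in the gripper, nose towards the ring, at crop (305,150) with the ring at crop (185,160). Next I advance so the bar enters below the nose.

arm_command(motion=[-1, 0.8, -5, 0.2, 0, 0, 0, -1, 0.8, -15, 0.2, 0, 0, 0, -1, 0.8, -27, 0.2, 0, 0, 0, -1, 0.8, -39, 0.2, 0, 0, 0, -1, 0.8, -45, 0.2, 0, 0, 0, -1, 0.8, -50, 0.2, 0, 0, 0, -1, 0.8, -55, 0.2, 0, 0, 0, -1, 0.8, -60, 0.2, 0, 0, 0, -1, 0.8, -65, 0.2, 0, 0, 0, -1, 0.8, -69, 0.2, 0, 0, 0, -1, 0.8, -70, 0.2, 0, 0, 0, -1, 0.8, -70, 0.2, 0, 0, 0])

```text
t: 7.6
eef_pos: [581.0, -98.8, 231.4]
tcp_rot: [3.141, -0.0, -1.361]
ft_force: [0.4, 0.1, -3.2]
opening: 0.127
```

```bash
python3 -c "
from mv import *
p,d=snap('side','side3.png')
rel([((580.8,-98,220),-78)])
a=cv2.resize(p[140:220,245:325],(600,600),interpolation=2)
cv2.imwrite('pics/c3.png',a[:,:,::-1])"
```

```text
t 7.65 pos [580.85 -98.81 231.41] rot deg [179.99  -0.   -78.01] F [-0.11 -0.02 -4.25] M [ 0.04  0.01 -0.01] open 0.125 j [-0.28  0.42  1.63 -0.    1.09  1.08]
(580.8, -98, 220) -78 -> [-0.8  -0.12 11.41] [ 0.01 -0.   -0.01]
```

View pics/c3.png

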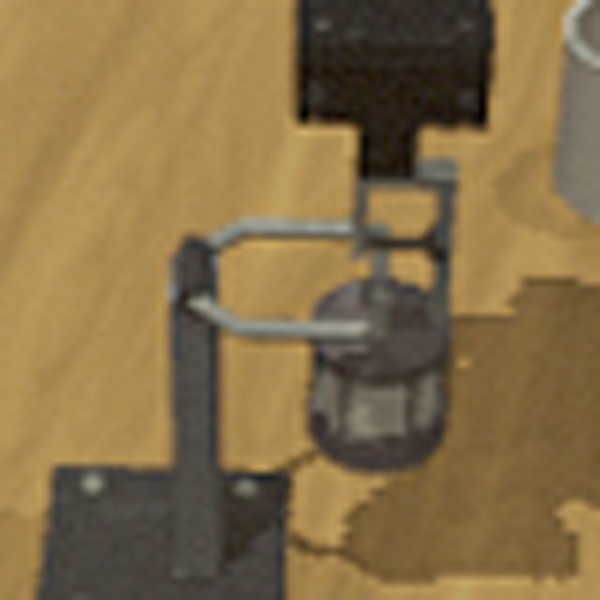

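```bash
cat > loc.py <<'E'
from fit import *
import sys
tag=sys.argv[1]
P=cloud('side',tag,262,312,150,205)
s=env.state(); t=np.array(s['eef_pos']); yaw=s['tcp_rot'][2]+np.pi/2
ex=np.array([np.cos(yaw),np.sin(yaw)]);ey=np.array([-ex[1],ex[0]])
L=np.c_[(P[:,:2]-t[:2])@np.c_[ex,ey],P[:,2]-t[2]+142]   # hook frame via TCP
for n,lo,hi,xa,xb,ya,yb in(('nose',106,130,3,20,-5,14),('shank',80,130,-34,-14,-5,14),('gatemid',95,110,-14,3,-8,8)):
    m=(L[:,2]>lo)&(L[:,2]<hi)&(L[:,0]>xa)&(L[:,0]<xb)&(L[:,1]>ya)&(L[:,1]<yb)
    if m.sum(): print(n,m.sum(),L[m].mean(0),'x',np.percentile(L[m,0],[3,97]),'y',np.percentile(L[m,1],[10,90]),'z',np.percentile(L[m,2],[5,50,95]))
z=L[:,2]+t[2]-142
m=(abs(z-171)<7)&(L[:,0]>-12)&(L[:,0]<16)&(((L[:,1]>10)&(L[:,1]<26))|((L[:,1]<-10)&(L[:,1]>-26)))
if m.sum():
    for k,n in((m&(L[:,1]>0),'+y'),(m&(L[:,1]<0),'-y')):
        if k.sum()>2: print('bar',n,k.sum(),L[k].mean(0),'x',np.percentile(L[k,0],[3,97]))
E
python3 loc.py 3
```

```text
nose 12 [  8.31   7.32 118.99] x [ 6.61 10.  ] y [6.22 8.51] z [109.61 119.14 128.41]
shank 42 [-23.05   6.28 104.63] x [-28.   -15.35] y [3.31 8.47] z [ 83.86 102.79 129.49]
gatemid 5 [ -5.54   3.36 102.91] x [-11.12   0.1 ] y [1.12 5.08] z [100.76 103.33 104.61]
bar +y 10 [-0.58 17.18 82.32] x [-3.37  2.77]
bar -y 5 [ -0.   -14.73  82.48] x [-3.11  3.07]
```

arm_command(motion=[-1, 0, -1.5, 2, 0, 0, 0, -1, 0, -1.5, 5, 0, 0, 0, -1, 0, -1.5, 8, 0, 0, 0, -1, 0, -1.5, 9.4, 0, 0, 0, -1, 0, -1.5, 9.4, 0, 0, 0])

```text
t: 8.15
eef_pos: [582.3, -98.5, 221.7]
tcp_rot: [3.141, 0.0, -1.362]
ft_force: [0.0, 0.6, -3.0]
opening: 0.125
```

arm_command(motion=[-1, 0, 0, 1, 0, 0, 0, -1, 0, 0, 2, 0, 0, 0, -1, 0, 0, 2, 0, 0, 0])

```text
t: 8.45
eef_pos: [582.4, -98.5, 219.9]
tcp_rot: [3.141, -0.0, -1.362]
ft_force: [-0.5, 0.7, -3.3]
opening: 0.126
```

arm_command(motion=[-1, 0, 0, 1, 0, 0, 0, -1, 0, 0, 2, 0, 0, 0, -1, 0, 0, 2, 0, 0, 0])

```text
t: 8.75
eef_pos: [582.4, -98.5, 217.9]
tcp_rot: [3.141, 0.0, -1.362]
ft_force: [1.1, -0.4, -2.9]
opening: 0.13
```

arm_command(motion=[-1, 0, 0, 1, 0, 0, 0, -1, 0, 0, 2, 0, 0, 0, -1, 0, 0, 2, 0, 0, 0])

```text
t: 9.05
eef_pos: [582.5, -98.5, 216.1]
tcp_rot: [-3.141, -0.0, -1.362]
ft_force: [0.3, 1.3, -1.8]
opening: 0.126
```

arm_command(motion=[-1, 0, 0, 1, 0, 0, 0, -1, 0, 0, 1.5, 0, 0, 0, -1, 0, 0, 1.5, 0, 0, 0])

```text
t: 9.35
eef_pos: [582.5, -98.5, 214.5]
tcp_rot: [-3.141, -0.0, -1.362]
ft_force: [0.0, 0.4, -2.1]
opening: 0.123
```

arm_command(motion=[-1, 0, 0, 1, 0, 0, 0, -1, 0, 0, 1.5, 0, 0, 0, -1, 0, 0, 1.5, 0, 0, 0])

```text
t: 9.65
eef_pos: [582.4, -98.5, 212.9]
tcp_rot: [3.142, -0.0, -1.362]
ft_force: [0.2, -0.7, -1.9]
opening: 0.125
```

arm_command(motion=[-1, 0, 0, 1, 0, 0, 0, -1, 0, 0, 1.5, 0, 0, 0, -1, 0, 0, 1.5, 0, 0, 0])

```text
t: 9.95
eef_pos: [582.4, -98.5, 211.4]
tcp_rot: [3.141, -0.0, -1.362]
ft_force: [-0.6, -0.2, -1.0]
opening: 0.127
```

```bash
cat > look.py <<'E'
from mv import *
import sys
n=sys.argv[1]
p,d=snap('side','side%s.png'%n)
fz=[]
for i in range(4):
    fz.append(np.array(env.state()['ft_force'])); env.read_camera('top')
print('F avg',np.mean(fz,0),np.std(fz,0))
rel([])
a=cv2.resize(p[145:205,255:315],(600,600),interpolation=2)
cv2.imwrite('pics/c%s.png'%n,a[:,:,::-1])
E
python3 look.py 4
```

```text
F avg [-0.56 -0.3  -0.77] [0.28 0.41 0.13]
t 10.20 pos [582.4  -98.55 211.52] rot deg [180.    -0.01 -78.01] F [-0.67 -0.08 -1.2 ] M [0.04 0.12 0.03] open 0.124 j [-0.28  0.45  1.65 -0.    1.05  1.08]
```

View pics/c4.png

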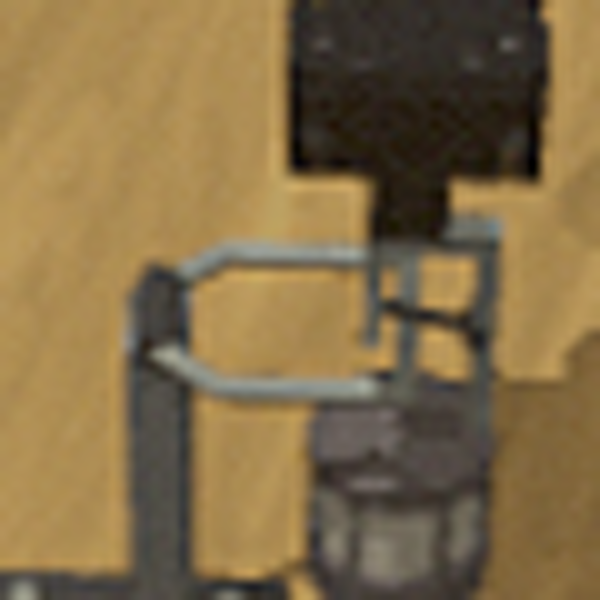

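Clear view: the bar (crop column 405) lies between the nose (372) and the shank (488), and the gate is being tilted up. Pressing on.

arm_command(motion=[-1, 0, 0, 1, 0, 0, 0, -1, 0, 0, 2, 0, 0, 0, -1, 0, 0, 3, 0, 0, 0, -1, 0, 0, 4, 0, 0, 0, -1, 0, 0, 5, 0, 0, 0, -1, 0, 0, 5, 0, 0, 0])

```text
t: 10.8
eef_pos: [582.2, -98.5, 206.3]
tcp_rot: [3.141, 0.0, -1.361]
ft_force: [-1.0, -0.9, -1.9]
opening: 0.123
```

arm_command(motion=[-1, 0, 0, 1, 0, 0, 0, -1, 0, 0, 2, 0, 0, 0, -1, 0, 0, 3, 0, 0, 0, -1, 0, 0, 4, 0, 0, 0, -1, 0, 0, 5, 0, 0, 0, -1, 0, 0, 5, 0, 0, 0])

```text
t: 11.4
eef_pos: [582.2, -98.5, 201.3]
tcp_rot: [3.141, 0.0, -1.361]
ft_force: [-2.8, -0.6, -1.6]
opening: 0.122
```

arm_command(motion=[-1, 0, 0, 1, 0, 0, 0, -1, 0, 0, 2, 0, 0, 0, -1, 0, 0, 3, 0, 0, 0, -1, 0, 0, 4, 0, 0, 0, -1, 0, 0, 5, 0, 0, 0, -1, 0, 0, 5, 0, 0, 0])

```text
t: 12.0
eef_pos: [582.3, -98.5, 196.3]
tcp_rot: [3.141, 0.0, -1.362]
ft_force: [-1.9, -0.7, -2.6]
opening: 0.127
```

```bash
python3 look.py 5
```

```text
F avg [-2.47 -0.34 -1.9 ] [0.41 0.43 0.42]
t 12.25 pos [582.35 -98.49 196.49] rot deg [179.99  -0.   -78.01] F [-2.73  0.11 -1.54] M [-0.1   0.5  -0.04] open 0.124 j [-0.28  0.46  1.67 -0.    1.01  1.08]
```

View pics/c5.png

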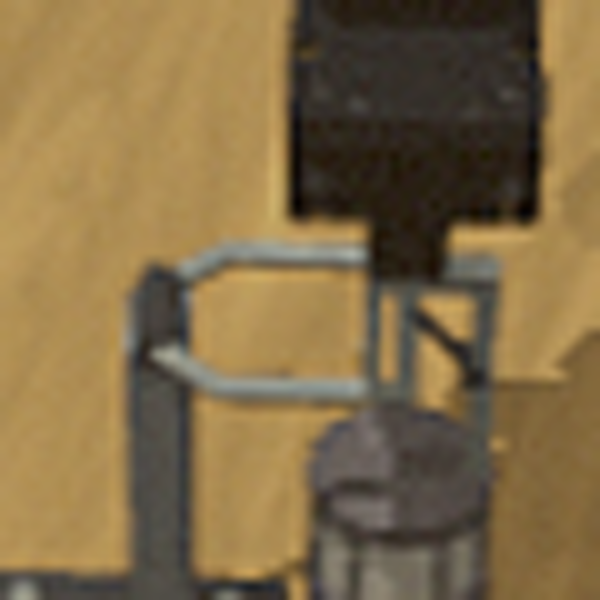

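The gate is about 45-50° open with light forces. Now fine steps to the snap and the roof.

arm_command(motion=[-1, 0, 0, 1, 0, 0, 0, -1, 0, 0, 2, 0, 0, 0, -1, 0, 0, 3, 0, 0, 0, -1, 0, 0, 3, 0, 0, 0])

```text
t: 12.65
eef_pos: [582.3, -98.5, 193.3]
tcp_rot: [3.141, 0.0, -1.362]
ft_force: [-3.0, -0.2, -1.7]
opening: 0.125
```

arm_command(motion=[-1, 0, 0, 0.5, 0, 0, 0, -1, 0, 0, 1, 0, 0, 0, -1, 0, 0, 1.5, 0, 0, 0, -1, 0, 0, 1.5, 0, 0, 0])

```text
t: 13.05
eef_pos: [582.4, -98.5, 191.9]
tcp_rot: [3.141, -0.0, -1.362]
ft_force: [-2.2, -0.0, -2.6]
opening: 0.127
```

arm_command(motion=[-1, 0, 0, 0.5, 0, 0, 0, -1, 0, 0, 1, 0, 0, 0, -1, 0, 0, 1, 0, 0, 0])

```text
t: 13.35
eef_pos: [582.3, -98.5, 190.9]
tcp_rot: [3.141, 0.0, -1.361]
ft_force: [-2.7, -1.6, -1.9]
opening: 0.126
```

arm_command(motion=[-1, 0, 0, 0.5, 0, 0, 0, -1, 0, 0, 1, 0, 0, 0, -1, 0, 0, 1, 0, 0, 0])

```text
t: 13.65
eef_pos: [582.3, -98.5, 189.9]
tcp_rot: [3.141, 0.0, -1.362]
ft_force: [-3.2, -0.5, -3.0]
opening: 0.124
```

```bash
python3 look.py 6
```

```text
F avg [-2.44 -0.7  -3.06] [0.54 0.39 0.29]
t 13.90 pos [582.32 -98.48 189.95] rot deg [179.99   0.   -78.01] F [-3.57 -0.7  -2.85] M [-0.09  0.58  0.07] open 0.124 j [-0.28  0.47  1.67 -0.    1.    1.08]
```

View pics/c6.png

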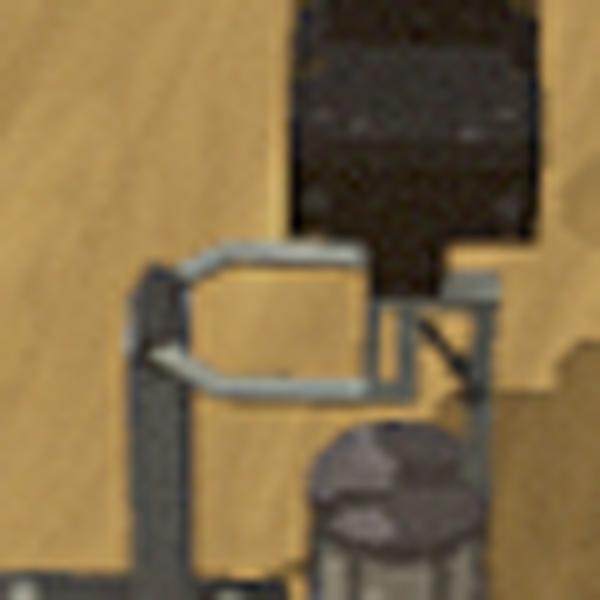

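arm_command(motion=[-1, 0, 0, 0.5, 0, 0, 0, -1, 0, 0, 1, 0, 0, 0, -1, 0, 0, 1, 0, 0, 0])

```text
t: 14.2
eef_pos: [582.4, -98.5, 188.9]
tcp_rot: [3.141, -0.0, -1.361]
ft_force: [-2.7, -0.4, -3.4]
opening: 0.125
```

arm_command(motion=[-1, 0, 0, 0.5, 0, 0, 0, -1, 0, 0, 0.5, 0, 0, 0])

```text
t: 14.4
eef_pos: [582.3, -98.5, 188.4]
tcp_rot: [3.141, 0.0, -1.362]
ft_force: [-3.0, -1.5, -4.5]
opening: 0.128
```

arm_command(motion=[-1, 0, 0, 0.5, 0, 0, 0, -1, 0, 0, 0.5, 0, 0, 0])

```text
t: 14.6
eef_pos: [582.3, -98.5, 187.9]
tcp_rot: [3.141, 0.0, -1.361]
ft_force: [-3.6, -1.8, -3.8]
opening: 0.125
```

```bash
python3 look.py 7
```

```text
F avg [-3.59 -0.59 -4.  ] [0.49 0.24 0.52]
t 14.85 pos [582.25 -98.42 187.9 ] rot deg [179.97   0.01 -78.01] F [-3.84 -0.6  -4.26] M [-0.08  0.79  0.01] open 0.126 j [-0.28  0.47  1.68 -0.    1.    1.08]
```

View pics/c7.png

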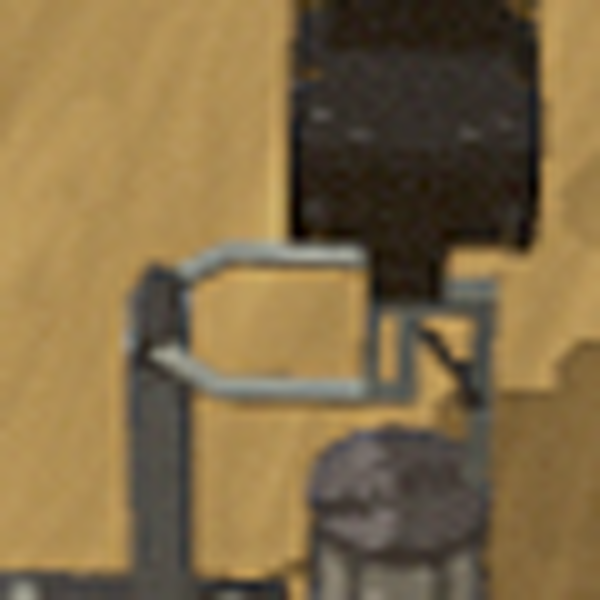

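arm_command(motion=[-1, 0, 0, 0.5, 0, 0, 0, -1, 0, 0, 0.5, 0, 0, 0])

```text
t: 15.05
eef_pos: [582.4, -98.5, 187.5]
tcp_rot: [-3.142, -0.0, -1.362]
ft_force: [-3.8, -1.2, -2.9]
opening: 0.127
```

arm_command(motion=[-1, 0, 0, 0.5, 0, 0, 0, -1, 0, 0, 0.5, 0, 0, 0])

```text
t: 15.25
eef_pos: [582.4, -98.5, 186.9]
tcp_rot: [3.141, -0.0, -1.361]
ft_force: [-4.8, -0.3, -4.6]
opening: 0.126
```

arm_command(motion=[-1, 0, 0, 0.5, 0, 0, 0, -1, 0, 0, 0.5, 0, 0, 0])

```text
t: 15.45
eef_pos: [582.2, -98.4, 186.3]
tcp_rot: [3.141, 0.0, -1.361]
ft_force: [-4.2, -1.2, -5.9]
opening: 0.124
```

arm_command(motion=[-1, 0, 0, 0.5, 0, 0, 0, -1, 0, 0, 0.5, 0, 0, 0])

```text
t: 15.65
eef_pos: [583.2, -98.5, 186.3]
tcp_rot: [-3.14, -0.001, -1.362]
ft_force: [-0.5, -0.3, -3.8]
opening: 0.127
```

```bash
python3 look.py 8
```

```text
F avg [ 0.21 -0.06 -3.53] [0.33 0.45 0.22]
t 15.90 pos [582.68 -98.51 186.2 ] rot deg [-179.96   -0.02  -78.01] F [-0.82 -0.03 -3.57] M [ 0.04 -0.   -0.  ] open 0.130 j [-0.28  0.47  1.68  0.    0.99  1.08]
```

View pics/c8.png

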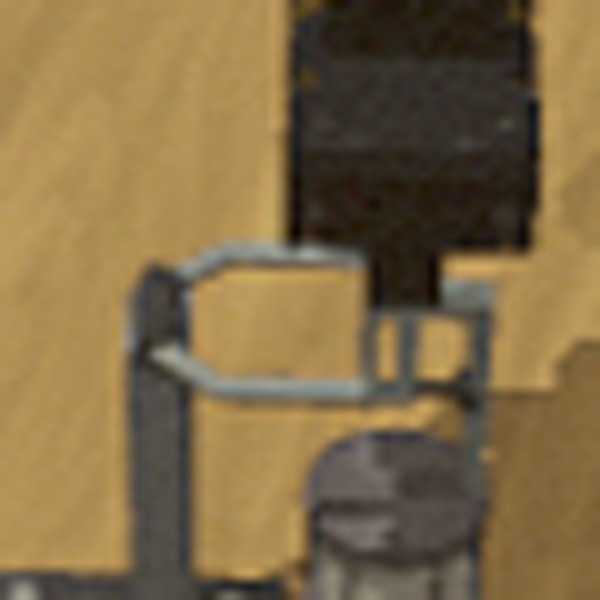

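The gate snapped: side force fell to zero and the gate is level again at crop (430,388), with the bar inside the loop. Now the light tug upward.

arm_command(motion=[-1, 0, 0, -1, 0, 0, 0, -1, 0, 0, -3, 0, 0, 0, -1, 0, 0, -5, 0, 0, 0, -1, 0, 0, -7, 0, 0, 0, -1, 0, 0, -9, 0, 0, 0, -1, 0, 0, -11, 0, 0, 0, -1, 0, 0, -12, 0, 0, 0, -1, 0, 0, -12, 0, 0, 0])

```text
t: 16.7
eef_pos: [582.5, -98.5, 198.2]
tcp_rot: [-3.141, -0.0, -1.362]
ft_force: [-0.5, 0.4, -3.7]
opening: 0.127
```

arm_command(motion=[-1, 0, 0, -0.5, 0, 0, 0, -1, 0, 0, -1, 0, 0, 0, -1, 0, 0, -1.5, 0, 0, 0, -1, 0, 0, -1.5, 0, 0, 0])

```text
t: 17.1
eef_pos: [582.4, -98.5, 199.5]
tcp_rot: [3.142, -0.0, -1.362]
ft_force: [-0.4, -0.5, -4.2]
opening: 0.121
```

arm_command(motion=[-1, 0, 0, -0.5, 0, 0, 0, -1, 0, 0, -1, 0, 0, 0, -1, 0, 0, -1, 0, 0, 0])

```text
t: 17.4
eef_pos: [582.4, -98.5, 200.6]
tcp_rot: [-3.141, -0.0, -1.362]
ft_force: [-0.7, 0.2, -4.0]
opening: 0.129
```

arm_command(motion=[-1, 0, 0, -0.5, 0, 0, 0, -1, 0, 0, -0.5, 0, 0, 0])

```text
t: 17.6
eef_pos: [582.4, -98.5, 201.1]
tcp_rot: [-3.142, -0.0, -1.362]
ft_force: [0.6, 0.1, -3.2]
opening: 0.128
```

arm_command(motion=[-1, 0, 0, -0.5, 0, 0, 0, -1, 0, 0, -0.5, 0, 0, 0])

```text
t: 17.8
eef_pos: [582.5, -98.5, 201.6]
tcp_rot: [-3.142, -0.0, -1.361]
ft_force: [-0.4, -0.0, -2.9]
opening: 0.124
```

arm_command(motion=[-1, 0, 0, -0.4, 0, 0, 0, -1, 0, 0, -0.4, 0, 0, 0])

```text
t: 18.0
eef_pos: [582.4, -98.5, 202.0]
tcp_rot: [-3.142, -0.0, -1.362]
ft_force: [-1.0, -0.2, -3.2]
opening: 0.121
```

arm_command(motion=[-1, 0, 0, -0.4, 0, 0, 0, -1, 0, 0, -0.4, 0, 0, 0])

```text
t: 18.2
eef_pos: [582.4, -98.5, 202.4]
tcp_rot: [-3.142, -0.0, -1.362]
ft_force: [-0.3, -0.2, -2.2]
opening: 0.123
```

arm_command(motion=[-1, 0, 0, -0.3, 0, 0, 0, -1, 0, 0, -0.3, 0, 0, 0])

```text
t: 18.4
eef_pos: [582.5, -98.5, 202.7]
tcp_rot: [-3.141, -0.0, -1.362]
ft_force: [0.3, 0.2, -3.7]
opening: 0.124
```

arm_command(motion=[-1, 0, 0, -0.3, 0, 0, 0, -1, 0, 0, -0.3, 0, 0, 0])

```text
t: 18.6
eef_pos: [582.4, -98.5, 203.0]
tcp_rot: [-3.142, -0.0, -1.362]
ft_force: [0.5, 0.1, -3.3]
opening: 0.124
```

arm_command(motion=[-1, 0, 0, -0.3, 0, 0, 0, -1, 0, 0, -0.3, 0, 0, 0])

```text
t: 18.8
eef_pos: [582.4, -98.5, 203.3]
tcp_rot: [-3.142, -0.0, -1.362]
ft_force: [0.2, 0.0, -3.2]
opening: 0.127
```

arm_command(motion=[-1, 0, 0, -0.3, 0, 0, 0, -1, 0, 0, -0.3, 0, 0, 0])

```text
t: 19.0
eef_pos: [582.4, -98.5, 203.6]
tcp_rot: [-3.142, -0.0, -1.362]
ft_force: [-0.1, -0.1, -2.6]
opening: 0.126
```

arm_command(motion=[-1, 0, 0, -0.3, 0, 0, 0, -1, 0, 0, -0.3, 0, 0, 0])

```text
t: 19.2
eef_pos: [582.4, -98.5, 203.9]
tcp_rot: [-3.142, -0.0, -1.362]
ft_force: [0.5, 0.3, -3.0]
opening: 0.123
```

arm_command(motion=[-1, 0, 0, -0.3, 0, 0, 0, -1, 0, 0, -0.3, 0, 0, 0])

```text
t: 19.4
eef_pos: [582.4, -98.5, 204.1]
tcp_rot: [3.141, -0.0, -1.362]
ft_force: [-0.0, 0.9, -3.1]
opening: 0.126
```

arm_command(motion=[-1, 0, 0, -0.3, 0, 0, 0, -1, 0, 0, -0.3, 0, 0, 0])

```text
t: 19.6
eef_pos: [582.4, -98.5, 204.3]
tcp_rot: [3.141, 0.0, -1.362]
ft_force: [0.8, -0.1, -4.5]
opening: 0.126
```

arm_command(motion=[-1, 0, 0, -0.3, 0, 0, 0, -1, 0, 0, -0.3, 0, 0, 0])

```text
t: 19.8
eef_pos: [582.4, -98.5, 204.5]
tcp_rot: [3.141, 0.0, -1.362]
ft_force: [1.1, -0.6, -6.7]
opening: 0.125
```

```bash
python3 look.py 9
```

```text
F avg [ 0.24  0.13 -6.03] [0.27 0.48 0.35]
t 20.05 pos [582.35 -98.49 204.61] rot deg [179.99   0.   -78.01] F [-0.28 -0.88 -6.31] M [ 0.01 -0.03 -0.02] open 0.119 j [-0.28  0.45  1.66 -0.    1.03  1.08]
```

View pics/c9.png

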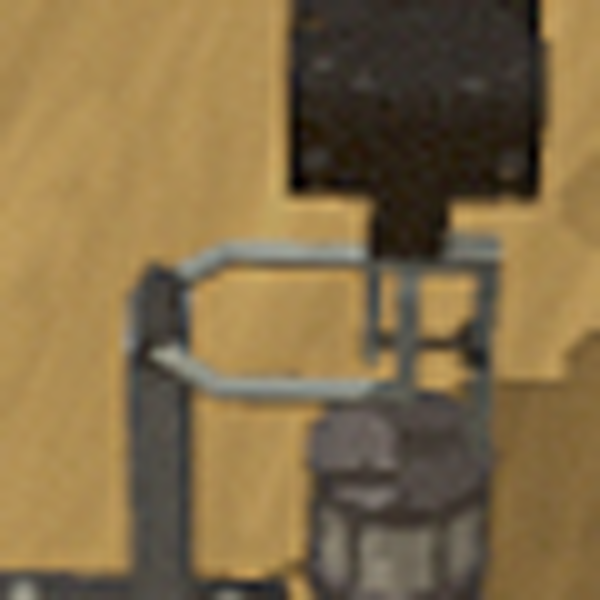

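Contact came at z≈204.2, and the shut gate holds about 3 N extra with the bar on it. I'll add a touch more, then lower until the roof rests on the bar.

arm_command(motion=[-1, 0, 0, -0.1, 0, 0, 0, -1, 0, 0, -0.1, 0, 0, 0, -1, 0, 0, -0.1, 0, 0, 0])

```text
t: 20.35
eef_pos: [582.4, -98.5, 204.7]
tcp_rot: [3.141, 0.0, -1.362]
ft_force: [-0.2, -0.6, -6.9]
opening: 0.123
```

arm_command(motion=[-1, 0, 0, 1, 0, 0, 0, -1, 0, 0, 3, 0, 0, 0, -1, 0, 0, 5, 0, 0, 0, -1, 0, 0, 7, 0, 0, 0, -1, 0, 0, 9, 0, 0, 0, -1, 0, 0, 11, 0, 0, 0, -1, 0, 0, 13, 0, 0, 0, -1, 0, 0, 15, 0, 0, 0, -1, 0, 0, 16.5, 0, 0, 0, -1, 0, 0, 18, 0, 0, 0, -1, 0, 0, 18.5, 0, 0, 0, -1, 0, 0, 18.5, 0, 0, 0])

```text
t: 21.55
eef_pos: [582.4, -98.5, 186.2]
tcp_rot: [3.142, -0.0, -1.362]
ft_force: [-0.7, -0.2, -3.5]
opening: 0.126
```

arm_command(motion=[-1, 0, 0, 0.5, 0, 0, 0, -1, 0, 0, 0.9, 0, 0, 0, -1, 0, 0, 0.9, 0, 0, 0])

```text
t: 21.85
eef_pos: [582.4, -98.5, 185.4]
tcp_rot: [3.142, -0.0, -1.362]
ft_force: [0.4, 0.0, -3.0]
opening: 0.128
```

arm_command(motion=[-1, 0, 0, 0.4, 0, 0, 0, -1, 0, 0, 0.4, 0, 0, 0, -1, 0, 0, 0.4, 0, 0, 0])

```text
t: 22.15
eef_pos: [582.4, -98.5, 185.0]
tcp_rot: [-3.142, -0.0, -1.362]
ft_force: [-0.6, -0.4, -3.7]
opening: 0.123
```

arm_command(motion=[-1, 0, 0, 0.3, 0, 0, 0, -1, 0, 0, 0.3, 0, 0, 0, -1, 0, 0, 0.3, 0, 0, 0])

```text
t: 22.45
eef_pos: [582.4, -98.5, 184.7]
tcp_rot: [-3.142, -0.0, -1.362]
ft_force: [0.8, -0.2, -3.5]
opening: 0.125
```

arm_command(motion=[-1, 0, 0, 0.4, 0, 0, 0, -1, 0, 0, 0.4, 0, 0, 0])

```text
t: 22.65
eef_pos: [582.4, -98.5, 184.3]
tcp_rot: [3.142, -0.0, -1.362]
ft_force: [0.0, 0.3, -3.4]
opening: 0.125
```

arm_command(motion=[-1, 0, 0, 0.3, 0, 0, 0, -1, 0, 0, 0.3, 0, 0, 0])

```text
t: 22.85
eef_pos: [582.4, -98.5, 184.0]
tcp_rot: [3.141, -0.0, -1.362]
ft_force: [0.1, -0.3, -2.3]
opening: 0.123
```

arm_command(motion=[-1, 0, 0, 0.2, 0, 0, 0, -1, 0, 0, 0.2, 0, 0, 0])

```text
t: 23.05
eef_pos: [582.4, -98.5, 183.8]
tcp_rot: [3.142, -0.0, -1.362]
ft_force: [-0.6, 0.3, -3.8]
opening: 0.123
```

arm_command(motion=[-1, 0, 0, 0.2, 0, 0, 0, -1, 0, 0, 0.2, 0, 0, 0])

```text
t: 23.25
eef_pos: [582.4, -98.5, 183.6]
tcp_rot: [3.142, -0.0, -1.362]
ft_force: [-0.1, 0.5, -2.5]
opening: 0.13
```

arm_command(motion=[-1, 0, 0, 0.2, 0, 0, 0, -1, 0, 0, 0.2, 0, 0, 0])

```text
t: 23.45
eef_pos: [582.4, -98.5, 183.4]
tcp_rot: [3.142, -0.0, -1.362]
ft_force: [-0.3, 1.0, -3.8]
opening: 0.126
```

arm_command(motion=[-1, 0, 0, 0.2, 0, 0, 0, -1, 0, 0, 0.2, 0, 0, 0])

```text
t: 23.65
eef_pos: [582.4, -98.5, 183.3]
tcp_rot: [-3.142, -0.0, -1.362]
ft_force: [-0.6, -0.5, -2.5]
opening: 0.127
```

```bash
python3 look.py 10
```

```text
F avg [-0.3   0.47 -2.38] [0.33 0.29 0.7 ]
t 23.90 pos [582.43 -98.52 183.26] rot deg [-180.     -0.01  -78.01] F [-0.21  0.49 -1.46] M [0.01 0.02 0.  ] open 0.126 j [-0.28  0.48  1.68 -0.    0.98  1.08]
```

View pics/c10.png

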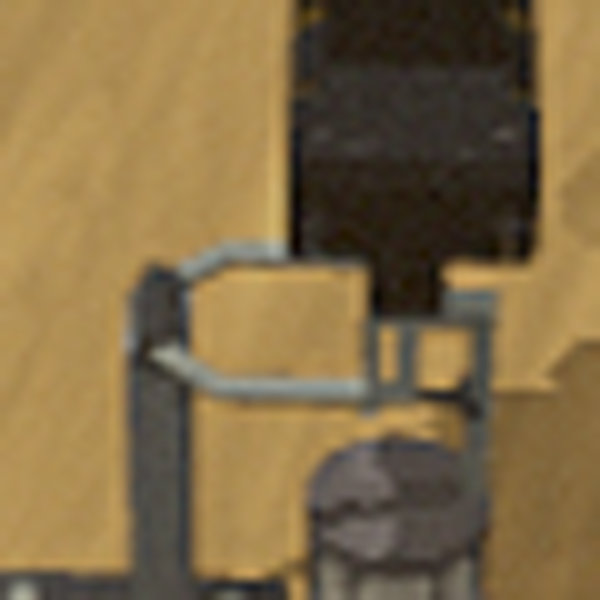

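arm_command(motion=[-1, 0, 0, 0.15, 0, 0, 0, -1, 0, 0, 0.15, 0, 0, 0])

```text
t: 24.1
eef_pos: [582.4, -98.5, 183.2]
tcp_rot: [-3.142, -0.0, -1.362]
ft_force: [0.1, 0.6, -1.7]
opening: 0.127
```

```bash
python3 look.py 11
```

```text
F avg [-0.45  0.23 -0.73] [0.53 0.22 0.37]
t 24.35 pos [582.46 -98.52 183.14] rot deg [-179.99   -0.01  -78.01] F [ 0.42 -0.24 -1.23] M [0.05 0.08 0.  ] open 0.126 j [-0.28  0.48  1.68 -0.    0.98  1.08]
```

The ring now carries most of the weight. Opening, then withdrawing upward.

arm_command(motion=[-0.7, 0, 0, 0, 0, 0, 0, -0.65, 0, 0, 0, 0, 0, 0, -0.6, 0, 0, 0, 0, 0, 0, -0.5, 0, 0, 0, 0, 0, 0, -0.3, 0, 0, 0, 0, 0, 0, -0.3, 0, 0, 0, 0, 0, 0, -0.3, 0, 0, 0, 0, 0, 0])

```text
t: 25.05
eef_pos: [582.4, -98.5, 183.1]
tcp_rot: [-3.142, -0.0, -1.361]
ft_force: [-0.7, -0.6, -0.0]
opening: 0.348
```

arm_command(motion=[-0.3, 0, 0, -3, 0, 0, 0, -0.3, 0, 0, -8, 0, 0, 0, -0.3, 0, 0, -16, 0, 0, 0, -0.3, 0, 0, -26, 0, 0, 0, -0.3, 0, 0, -45, 0, 0, 0, -0.3, 0, 0, -70, 0, 0, 0, -0.3, 0, 0, -100, 0, 0, 0, -0.3, 0, 0, -120, 0, 0, 0, -0.3, 0, 0, -120, 0, 0, 0])

```text
t: 25.95
eef_pos: [583.2, -98.7, 306.7]
tcp_rot: [-3.137, -0.003, -1.361]
ft_force: [0.4, -0.7, 0.1]
opening: 0.349
```

```bash
python3 look.py 12
```

```text
F avg [-0.2   0.12 -0.14] [0.26 0.38 0.45]
t 26.20 pos [582.06 -98.41 302.07] rot deg [179.91   0.04 -78.01] F [-0.16  0.01  0.43] M [-0.    0.04  0.01] open 0.351 j [-0.28  0.37  1.52 -0.    1.25  1.08]
```

View pics/c12.png

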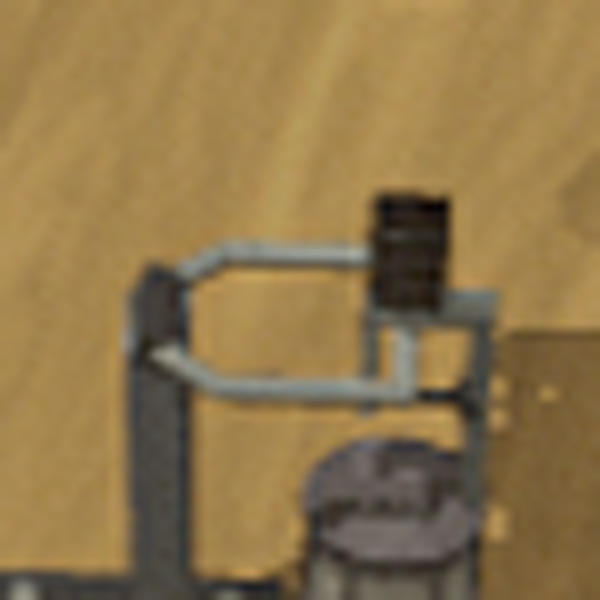

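The lantern hangs on the ring with the gate level at crop (440,395). I'll wait for any swing to settle and compare frames.

arm_command(motion=[-0.3, 0, 30, -20, 0, 0, 0, -0.3, 0, 70, -40, 0, 0, 0, -0.3, 0, 100, -40, 0, 0, 0, -0.3, 0, 120, -40, 0, 0, 0, -0.3, 0, 120, -40, 0, 0, 0, -0.3, 0, 120, -40, 0, 0, 0, -0.3, 0, 120, -40, 0, 0, 0, -0.3, 0, 120, -40, 0, 0, 0, -0.3, 0, 120, -40, 0, 0, 0, -0.3, 0, 120, -40, 0, 0, 0, -0.3, 0, 120, -40, 0, 0, 0, -0.3, 0, 120, -40, 0, 0, 0, -0.3, 0, 120, -40, 0, 0, 0, -0.3, 0, 120, -40, 0, 0, 0, -0.3, 0, 120, -40, 0, 0, 0, -0.3, 0, 120, -40, 0, 0, 0, -0.3, 0, 120, -40, 0, 0, 0, -0.3, 0, 120, -40, 0, 0, 0, -0.3, 0, 120, -40, 0, 0, 0, -0.3, 0, 120, -40, 0, 0, 0])

```text
t: 28.2
eef_pos: [465.0, -123.4, 343.1]
tcp_rot: [3.142, -0.0, -1.362]
ft_force: [0.3, -0.3, -0.2]
opening: 0.351
```

```bash
cat > settle.py <<'E'
from fit import *
from mv import rel
import sys
o=[]
for i in range(12):
    p,d=env.read_camera('side'); np.save('pics/side99_d.npy',d)
    P=cloud('side','99',262,320,150,235)
    a=P[(P[:,2]>190)&(P[:,2]<225)&(P[:,0]<620)].mean(0)
    B=P[(P[:,2]>15)&(P[:,2]<106)&(P[:,0]<618)&(P[:,1]<-60)]
    o.append(np.r_[a,B.mean(0)])
    if i==11:
        cv2.imwrite('pics/c%s.png'%sys.argv[1],cv2.resize(p[145:225,245:325],(600,600),interpolation=2)[:,:,::-1])
        print('body z pct',np.percentile(B[:,2],[1,5,95,99]))
o=np.array(o);print(o[::3]);print('std',o.std(0));rel([])
E
python3 settle.py 13
```

```text
body z pct [ 33.77  44.75 105.21 105.77]
[[580.22 -93.23 206.11 579.33 -92.31  79.8 ]
 [579.91 -93.02 205.97 579.58 -92.36  80.13]
 [580.03 -93.13 206.23 579.11 -92.23  80.09]
 [580.09 -93.24 205.87 579.2  -92.2   80.04]]
std [0.09 0.13 0.23 0.13 0.37 0.24]
t 28.80 pos [ 465.04 -123.41  343.07] rot deg [-180.     -0.01  -78.01] F [0.61 0.01 0.19] M [ 0.02 -0.01  0.01] open 0.348 j [-0.4   0.16  1.7  -0.    1.28  0.96]
```

View pics/c13.png

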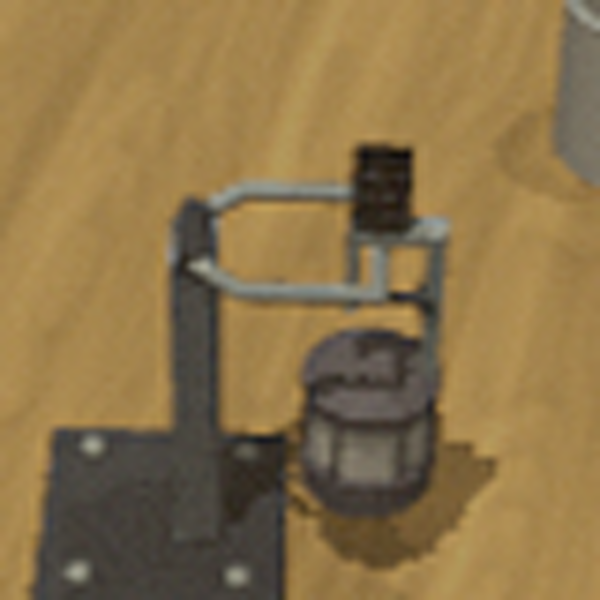

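Lantern hanging upright with its base ~40 mm above the desk and the gate shut (crop (405,297)); it moves less than 0.4 mm between frames. One more short wait, a bystander check, then I hand in.

arm_command(motion=[-0.3, 0, 0, 0, 0, 0, 0, -0.3, 0, 0, 0, 0, 0, 0, -0.3, 0, 0, 0, 0, 0, 0, -0.3, 0, 0, 0, 0, 0, 0, -0.3, 0, 0, 0, 0, 0, 0, -0.3, 0, 0, 0, 0, 0, 0, -0.3, 0, 0, 0, 0, 0, 0, -0.3, 0, 0, 0, 0, 0, 0, -0.3, 0, 0, 0, 0, 0, 0, -0.3, 0, 0, 0, 0, 0, 0, -0.3, 0, 0, 0, 0, 0, 0, -0.3, 0, 0, 0, 0, 0, 0, -0.3, 0, 0, 0, 0, 0, 0, -0.3, 0, 0, 0, 0, 0, 0, -0.3, 0, 0, 0, 0, 0, 0, -0.3, 0, 0, 0, 0, 0, 0, -0.3, 0, 0, 0, 0, 0, 0, -0.3, 0, 0, 0, 0, 0, 0, -0.3, 0, 0, 0, 0, 0, 0, -0.3, 0, 0, 0, 0, 0, 0])

```text
t: 30.8
eef_pos: [465.0, -123.4, 343.1]
tcp_rot: [-3.142, -0.0, -1.362]
ft_force: [0.6, -0.3, -0.6]
opening: 0.353
```

```bash
python3 settle.py 14
python3 - <<'E'
from h import *
for c in('side','top'):
    d0=np.load(f'pics/{c}0_d.npy'); p,d=snap(c,c+'15.png')
    bx={'side':{'radio':(215,255,315,365),'tray':(198,255,242,310),'mug':(315,345,135,172)},'top':{'radio':(80,135,190,220),'tray':(158,240,150,200),'mug':(418,480,232,272)}}[c]
    for n,(a,b,e,f) in bx.items():
        x=d0[e:f,a:b];y=d[e:f,a:b];m=(x>0)&(y>0); print(c,n,'depth changed >8mm px:',(abs(x-y)[m]>8).sum(),'of',m.sum())
E
```

```text
body z pct [ 35.47  45.13 105.08 105.84]
[[580.05 -93.22 206.16 579.24 -91.74  80.38]
 [580.24 -93.18 205.79 579.15 -92.83  79.72]
 [580.16 -93.14 206.14 579.17 -92.37  80.48]
 [580.03 -92.79 206.03 578.94 -92.81  79.52]]
std [0.11 0.23 0.28 0.12 0.37 0.33]
t 31.40 pos [ 465.02 -123.42  343.07] rot deg [180.    -0.01 -78.01] F [ 0.93 -0.15 -0.35] M [-0.   -0.01 -0.01] open 0.348 j [-0.4   0.16  1.7  -0.    1.28  0.96]
side radio depth changed >8mm px: 0 of 1986
side tray depth changed >8mm px: 29 of 3838
side mug depth changed >8mm px: 78 of 1103
top radio depth changed >8mm px: 3 of 1638
top tray depth changed >8mm px: 19 of 4061
top mug depth changed >8mm px: 1819 of 2461
```

Run:
```python
from h import *
a=cv2.imread('pics/side0.png')[125:185,300:360];b=cv2.imread('pics/side15.png')[125:185,300:360]
c=cv2.imread('pics/top15.png')[150:300,260:500]
cv2.imwrite('pics/c15.png',np.hstack([cv2.resize(a,(250,250)),cv2.resize(b,(250,250)),cv2.resize(c,(300,250))]))
d0=np.load('pics/side0_d.npy')[135:172,315:345];d=np.load('pics/side15_d.npy')[135:172,315:345]
m=(abs(d0-d)>8)&(d0>0)&(d>0);ys,xs=np.where(m);print(xs.min()+315,xs.max()+315,ys.min()+135,ys.max()+135,np.median(d0[m]),np.median(d[m]))
```

```text
315 344 135 171 1452.5825 1453.4569
```

View pics/c15.png

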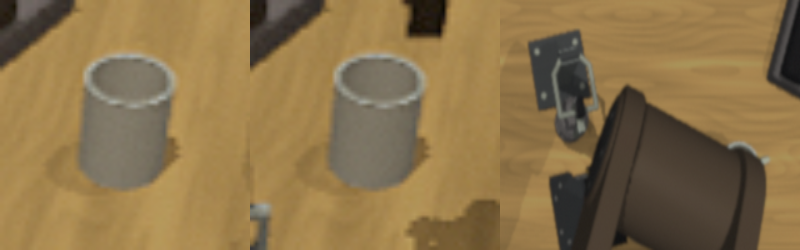

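The mug sits at the same place in both side views; in the top view the arm covers it. Handing in.

```bash
python3 -c "
from cell import env
print(env.job_done()); print(env.state()['t'])"
```

```text
the job is handed in; nothing more can be done
None
the job is handed in; nothing more can be done
```

The lantern is hanging on the D-ring's front bar with the gate shut, and the job was handed in at about 31.5 s of the 67 s allowed.

- **Hooking on:** I gripped the tab and brought the bar in under the nose. Then I pressed down gently (about 2–6 N extra at the readings) until the gate snapped shut. The sideways force dropped to about zero, and the side picture showed the gate level again under the bar.
- **Tug test:** Lifting the hook brought the bar onto the shut gate at a TCP height of about 204.2 mm. The gate held about 3–4 N beyond the lantern's weight.
- **Release:** I lowered the hook until the ring carried most of the weight, opened the gripper and moved the arm clear.
- **Last checks:** The lantern hangs upright with its base about 40 mm above the desk. It moved less than 0.4 mm between frames, and the wrist reads about zero force.
- **Bystanders:** The radio, tray and mug look unmoved in the side picture. The top picture also shows the radio and tray unmoved. The arm was covering the mug there, so my automatic top-view check of it came back "changed", and only the side view confirms the mug.

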